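Square the L-shaped photo scale to a medicine box for its record photograph

TASK

The medicine box that came in with the patient is about to be photographed for the record. Lay the white L-shaped photo scale flat on the worktop, graduated side up, and square it to whichever corner of the box is handiest, so that the box's corner sits in the inner corner of the L and both legs lie flush along its two sides. Do not shift the box more than a few millimetres and do not disturb the other things; leave the scale lying there and let go.

Things in the scene. Friction and masses are not known exactly. Their poses are not given: they have to be found in the camera images.
- scale: the loose white plastic L-shaped photo scale (black centimetre blocks and round targets on its top face), 70 g, 6 mm thick, legs 26 mm wide. Origin: middle of the underside of its bounding rectangle, 176 mm (x) by 136 mm (y); z up when the graduated face is up. Long leg along x on the -y side, short leg along y on the -x side; the L opens to +x, +y
- scale_corner (a point): the inner corner of the L, on its underside, same axes as the scale: (-0.062, -0.042, 0) from the scale's origin. From here the inner edge of the long leg runs 150 mm along +x (that leg fills y from -26 mm to 0) and the inner edge of the short leg runs 110 mm along +y (that leg fills x from -26 mm to 0)
- carton: the medicine box: flat white carton with a blue wave pattern, 97 mm (x) by 88 mm (y) by 33 mm high, about 0.3 kg, loose, lying flat. Origin: centre of its underside, axes along its edges
- sharps_box: tall red sharps container with a grey lid, fixed at the back, 133 (x) x 143 (y) x 186 mm high, keep the wrist clear of it; origin at the centre of its underside
- camera: compact black camera lying on its back, 106 x 62 mm, lens up to 45 mm, loose bystander, to be left alone; origin at the centre of its underside
- oximeter: blue and grey finger clip sensor, 34 x 58 x 31 mm, loose bystander, to be left alone; origin at the centre of its underside
- tape_wide: white roll of surgical tape lying flat, 76 mm across, 25 mm high, loose bystander, to be left alone; origin at the centre of its underside

How it is judged:
At the end, for the whole second after the job is handed in: box's corner in the L's inner corner, either leg along either side: each leg within 3 mm of the box's side (at its middle) and parallel within 0.035 rad; scale flat on the worktop, graduated side up; box flat, under 20 mm from where it lay; both at rest, scale released (((angle between the x axis of scale and the x axis of carton, either way round below 0.035 rad and x of carton in the frame of scale_corner between 0.0459 and 0.0514 m and y of carton in the frame of scale_corner between 0.0415 and 0.047 m) or (angle between the x axis of scale and the y axis of carton, either way round below 0.035 rad and x of carton in the frame of scale_corner between 0.0415 and 0.047 m and y of carton in the frame of scale_corner between 0.0459 and 0.0514 m)) and angle between each of scale, carton's own z axis and vertical below 0.03 rad and height (world z) of scale between -0.002 and 0.002 m and height (world z) of carton below 0.002 m and distance of carton from where it was at the start of the episode below 0.02 m and linear speed of each of scale, carton below 0.01 m/s and angular speed of scale below 0.05 rad/s and contact force between scale and the fingers below 0.05 N); the robot touches nothing.
It fails at once if the medicine box was shifted by more than 20 mm or tipped (distance of carton from where it was at the start of the episode above 0.02 m or angle between carton's own z axis and vertical above 0.2 rad).
It fails at once if another thing on the worktop was shifted by more than 20 mm (distance of any of camera, oximeter, tape_wide from where it was at the start of the episode above 0.02 m).
It also fails if it takes over 58 s, if anything falls off the work surface, if the arm or the gripper's body presses on something with over 40 N, if the wrist force passes 120 N, or if a joint passes its speed limit or range.

ROBOT

A 6-joint arm with a two-finger parallel gripper is mounted at the origin on a cart in front of the work surface, level with it; the furniture and walls round the work are solid. World frame = base frame: x ahead of the robot, y to its left, z up, the work surface at z = 0. Lengths are in m, angles in rad, forces in N, time in s.
With the tool pointing down it reaches from about 0.35 to 0.925 m from the base axis. Payload 6.4 kg.
Tool frame: the origin (TCP) lies on the mounting face of the last link; the fingertips stand bot.tips_ahead ahead of it and the grasp point (between the pads) lies 155 mm ahead of it (bot.tips_ahead is the distance from the TCP to the fingertips, in m); x points along the fingers, z is the direction in which the jaws open and shut, and the axes are right-handed (so a half turn about x gives the same grasp; the last joint's range is limited). The gripper opens to 85 mm and grips with 20 to 120 N. Pads are 22 mm wide; open, the fingers measure 114 mm over their backs; the gripper's body (76 mm by 85 mm) begins 54 mm behind the grasp point. The pads swing forward as they close: fully open they stand 13 mm farther back than shut.
Start: joints at [1.076, 0.245, 1.558, -0, 1.339, -0.174], TCP at [0.205, 0.617, 0.405] pointing down, gripper open.
Joint ranges: [-3.13, 3.13], [-1.02, 2.26], [0.13, 2.54], [-0.95, 4.09], [0.21, 2.88], [-2.74, 2.74]. Speed limits (rad/s): [2.57, 2.57, 3.14, 3.14, 3.14, 3.14].

INTERFACE

Orientations are given as [roll, pitch, yaw] about the fixed x, y, z axes, in that order (R = Rz(yaw) Ry(pitch) Rx(roll)).
In Python, from workcell import bot gives the robot as it stands.
- The arm moves only by the tool drive_tool, never from a script. Its argument "deltas" is a list that holds one entry, the list of rows, each a list of 7 numbers: the finger opening in m, from 0 to 0.0854, then the shift along the world's x, y, z in m, then the turn, a rotation vector about the world's x, y, z in units of 5 degrees (1.0 is 5 degrees). A call has exactly 8 rows; each row is the pose to reach, as a shift and turn from the pose commanded when the call began; what a row does not reach only later rows make up. A row lasts 1/10 s, in which the tool goes at most 50 mm and 8.59 degrees, less where a joint would pass 70% of its speed; a pose out of reach is approached as far as the arm can. A call with a gripper value outside its range is refused whole. The fingers move at their own pace and stop on an object; the grip force is fixed at half the most. Time passes only in rows, so rows that repeat a pose let the fingers close, or fill a call up. It gives the time, the measured TCP pose, the force and the opening at its end, in the units of the state.
- bot.get_obs(): the state, without advancing time (a new reading comes with each control period).
- bot.capture(name): name is "scene" or "top"; returns (picture, depth): 480x640x3 uint8, red, green, blue; 480x640 float32, m along the optical axis (not along the pixel's ray), 0 where there is no reading.
- bot.camera_params(name): a dict with "fx", "fy", "cx", "cy" (pixels), "R" (3x3) and "t" (3): a world point X has camera coordinates R X + t. Camera axes: x right, y down, z forward; pixel columns grow to the right and rows downward; lengths in m; the calibration is good to about 2 mm. A picture is of the moment at which its call begins. camera_params takes no time and is no camera call.
- bot.close_job(): hands the job in, once; it reports no verdict.
The state is a dict: "time": time; "qpos": joint angles; "qvel": joint speeds; "tau": joint torques, N m; "eef_pos": TCP position; "tool_rot": TCP orientation; "wrist_force": force on the tool from outside, world axes, zero at the start; "wrist_torque": the same for the moment, N m; "grip_width": finger opening in m.
Only numpy, scipy, OpenCV 4.12 (cv2) and the standard library are available. Lean on these libraries where they do the work, as an engineer would, in place of code of your own. Each camera call takes 0.05 s, during which the arm holds its last target. There are 200 camera calls.

## Working session

There is one attempt and no reset: what is moved stays moved. The work goes in short steps, Python scripts to look and compute and a tool call to move; the robot and the scene stay as the last step left them, time stands still between calls to the robot, and variables do not carry over. Pictures are saved under pics/ and viewed, about 8 in all and at most 12, crops included, and the job is handed in when it is done.

Besides the shell and the picture viewer there is one more tool, called after "Emit:" by a JSON object that holds its "fn" and its "kwargs". drive_tool: Moves the arm, as the interface text tells. Its arguments: {"type":"object","properties":{"deltas":{"type":"array","items":{"type":"array","items":{"type":"array","items":{"type":"number"}}}}},"required":["deltas"]}

```bash
mkdir -p pics; ls
python3 - <<'E'
from workcell import bot
import cv2,numpy as np
for n in("scene","top"):
    p,d=bot.capture(n); cv2.imwrite(f"pics/{n}0.png",p[:,:,::-1]); np.save(f"pics/{n}0.npy",d)
    print(n,bot.camera_params(n))
print(bot.get_obs(),bot.tips_ahead)
E
```

```text
pics
scene {'fx': 467.37250495941726, 'fy': 467.37250495941726, 'cx': 321.72090291546937, 'cy': 234.39473735741385, 'R': array([[ 0.73772878, -0.67505142, -0.00786334],
       [-0.31988179, -0.33927767, -0.88462777],
       [ 0.59450138,  0.65513071, -0.46623156]]), 't': array([-0.42861165,  0.19880503,  0.57672874])}
top {'fx': 528.9422755785998, 'fy': 528.9422755785998, 'cx': 316.4070574046037, 'cy': 236.338107539794, 'R': array([[-0.10079744, -0.99488328,  0.00686521],
       [-0.9723031 ,  0.09704248, -0.21262513],
       [ 0.21087097, -0.02810714, -0.97710973]]), 't': array([0.05128654, 0.59691501, 0.93041792])}
{'time': 0.1, 'qpos': array([ 1.07590002e+00,  2.45764743e-01,  1.55887507e+00,  1.56981328e-05,
        1.33871387e+00, -1.74081900e-01]), 'qvel': array([ 2.82744933e-05, -2.97801068e-03, -4.12426413e-03,  1.67213583e-03,
        1.48340632e-04, -1.02879456e-03]), 'tau': array([ 9.42828883e-04, -4.30661452e+01, -3.27134693e+01, -1.20466830e-04,
        2.68288088e-03, -2.39177962e-05]), 'eef_pos': array([0.20485816, 0.61666705, 0.4036863 ]), 'tool_rot': array([ 2.95883939,  1.56903523, -2.07436762]), 'wrist_force': array([0.72725751, 0.539489  , 0.25939457]), 'wrist_torque': array([-0.05229776, -0.07611076,  0.02273638]), 'grip_width': 0.08507577234715663} 0.1734
```

View pics/top0.png

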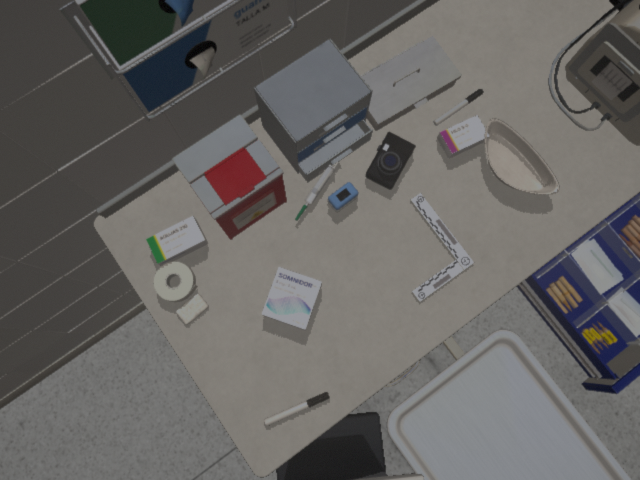

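View pics/scene0.png

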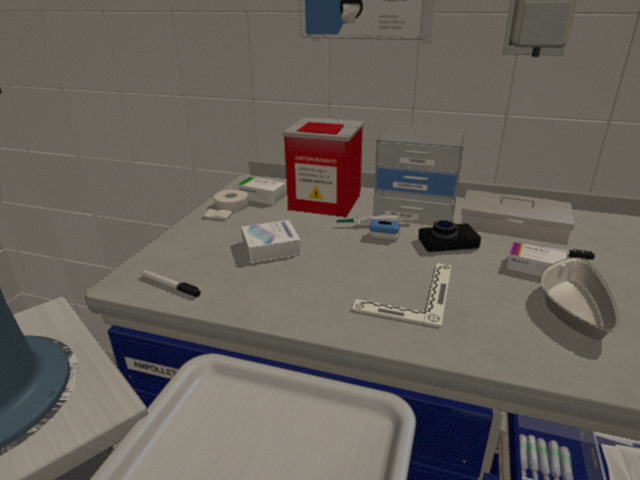

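```bash
cat > h.py <<'E'
import cv2,numpy as np
from scipy.optimize import minimize
from workcell import bot
def grid(name,z,ctr,half=.15,res=.0005,img=None):
    """orthophoto at height z: ctr+-half; pixel (i,j) -> x=ctr0-half+j*res, y=ctr1-half+i*res"""
    c=bot.camera_params(name); n=int(2*half/res)
    j,i=np.meshgrid(np.arange(n),np.arange(n))
    X=np.stack([ctr[0]-half+j*res,ctr[1]-half+i*res,np.full(j.shape,z)],-1)@c["R"].T+c["t"]
    u=c["fx"]*X[...,0]/X[...,2]+c["cx"]; v=c["fy"]*X[...,1]/X[...,2]+c["cy"]
    return cv2.remap(img,u.astype(np.float32),v.astype(np.float32),cv2.INTER_LINEAR)
def back(name,u,v,z):
    c=bot.camera_params(name); r=c["R"].T@np.array([(u-c["cx"])/c["fx"],(v-c["cy"])/c["fy"],1]); o=-c["R"].T@c["t"]
    return o+r*(z-o[2])/r[2]
def L(c,a,w=.026):
    P=np.array([[-w,-w],[.15,-w],[.15,0],[0,0],[0,.11],[-w,.11]]); R=np.array([[np.cos(a),-np.sin(a)],[np.sin(a),np.cos(a)]])
    return P@R.T+c
def box(c,a,sx=.097,sy=.088):
    P=np.array([[-sx,-sy],[sx,-sy],[sx,sy],[-sx,sy]])/2; R=np.array([[np.cos(a),-np.sin(a)],[np.sin(a),np.cos(a)]])
    return P@R.T+c
def fit(name,img,z,poly,c0,a0,half=.15,res=.0005):
    """pose maximizing inside/outside brightness contrast (edge response along the outline)"""
    g=cv2.GaussianBlur(grid(name,z,c0,half,res,cv2.cvtColor(img,cv2.COLOR_RGB2GRAY)).astype(np.float32),(0,0),1.5)
    def cost(p):
        V=poly(p[:2],p[2]); s=0
        for A,B in zip(V,np.roll(V,-1,0)):
            t=(B-A)/np.linalg.norm(B-A); n=np.array([t[1],-t[0]]) # outward, ccw
            Q=A+(B-A)*np.linspace(.04,.96,80)[:,None]
            f=lambda q:cv2.remap(g,((q[:,0]-c0[0]+half)/res).astype(np.float32)[:,None],((q[:,1]-c0[1]+half)/res).astype(np.float32)[:,None],cv2.INTER_LINEAR)
            s+=np.sum(np.clip(f(Q-.002*n)-f(Q+.002*n),-30,40))*np.linalg.norm(B-A)
        return -s
    best=None
    for da in np.linspace(-.12,.12,13):
        for dx in np.linspace(-.012,.012,9):
            for dy in np.linspace(-.012,.012,9):
                p=[c0[0]+dx,c0[1]+dy,a0+da]; k=cost(p)
                if best is None or k<best[0]: best=(k,p)
    r=minimize(cost,best[1],method="Nelder-Mead",options=dict(initial_simplex=np.array(best[1])+np.array([[0,0,0],[.003,0,0],[0,.003,0],[0,0,.03]])))
    return r.x,r.fun,g
E
python3 - <<'E'
from h import *
img=cv2.imread("pics/top0.png")[:,:,::-1].copy(); sc=cv2.imread("pics/scene0.png")[:,:,::-1].copy()
co,le,se=[back("top",*p,.006)[:2] for p in((466,262),(418,198),(418,298))]
print("L rough",co,le,se,np.linalg.norm(le-co),np.linalg.norm(se-co))
a=np.arctan2(*(le-co)[::-1]); c0=co+np.array([[np.cos(a),-np.sin(a)],[np.sin(a),np.cos(a)]])@[.02,.02]
for nm,im in(("top",img),("scene",sc)):
    p,f,g=fit(nm,im,.006,L,c0,a); print(nm,"scale corner",p,f)
    cp=np.array([back("top",*q,.033)[:2] for q in((273,267),(321,280),(306,328),(264,316))]); 
    if nm=="top": print("carton corners",cp,np.linalg.norm(np.roll(cp,-1,0)-cp,axis=1))
# carton from depth
d=np.load("pics/top0.npy"); c=bot.camera_params("top")
v,u=np.mgrid[:480,:640]; P=np.stack([(u-c["cx"])/c["fx"]*d,(v-c["cy"])/c["fy"]*d,d],-1); W=(P-c["t"])@c["R"]
for n,(u0,u1,v0,v1) in dict(carton=(245,340,250,345),oxi=(325,362,175,215),cam=(360,420,125,195),tape=(150,200,260,302),small=(175,210,290,325),pen=(255,335,385,430),syr=(290,342,150,222),red=(175,290,120,240)).items():
    w=W[v0:v1,u0:u1].reshape(-1,3); w=w[(w[:,2]>(.024 if n=="carton" else .006))]
    print(n,w.min(0).round(3),w.max(0).round(3), cv2.minAreaRect(w[:,:2].astype(np.float32)), np.median(w[:,2]))
w=W[225:300,380:480].reshape(-1,3); print("table z pct",np.percentile(w[:,2],[5,50,95]))
E
```

```text
L rough [ 0.53060991 -0.29918813] [ 0.6702445  -0.22330282] [ 0.46979167 -0.19467803] 0.15892261328629637 0.12091823091717581
top scale corner [ 0.53918821 -0.27960191  0.51095892] -981.4914196777345
carton corners [[ 0.55422011  0.07916991]
 [ 0.5201448  -0.00971976]
 [ 0.43321593  0.02744041]
 [ 0.46325179  0.10372913]] [0.09519716 0.09453838 0.08198855 0.09422522]
scene scale corner [ 0.53796979 -0.28092628  0.51078899] -1312.7120119628908
carton [ 0.389 -0.01   0.025] [0.554 0.109 1.036] ((0.47213900089263916, 0.044302914291620255), (0.11471416801214218, 0.12947963178157806), 65.29778289794922) 0.03239518842532246
oxi [ 0.389 -0.101  0.006] [0.734 0.019 1.036] ((0.5563880205154419, -0.04404308646917343), (0.06797517091035843, 0.35072073340415955), 80.21617126464844) 0.02966053811923296
cam [ 0.389 -0.229  0.006] [0.836 0.019 1.036] ((0.597011923789978, -0.12371069192886353), (0.1455076038837433, 0.4827687740325928), 72.22787475585938) 0.02707636159848069
tape [0.389 0.019 0.006] [0.592 0.31  1.036] ((0.49007272720336914, 0.15980945527553558), (0.3422307074069977, 0.07503490149974823), 62.66204071044922) 0.024029394338946828
small [0.389 0.019 0.006] [0.53  0.274 1.036] ((0.4400528073310852, 0.15692079067230225), (0.28680506348609924, 0.061952415853738785), 57.594058990478516) 0.009284228838248823
pen [ 0.266 -0.014  0.006] [0.389 0.121 1.036] ((0.30623185634613037, 0.0443597286939621), (0.07319900393486023, 0.15748336911201477), 48.26169204711914) 0.012786278331954469
syr [ 0.389 -0.077  0.006] [0.792 0.029 1.036] ((0.5910861492156982, -0.006350219249725342), (0.10287569463253021, 0.40652814507484436), 84.4344253540039) 0.02658476592787634
red [0.389 0.019 0.006] [0.877 0.263 1.036] ((0.6330671310424805, 0.14161023497581482), (0.4886155128479004, 0.24233967065811157), 0.2796606719493866) 0.17868056423601048
table z pct [-0.0028429   0.00066829  0.00739833]
```

```bash
cat >> h.py <<'E'
def world(d,name="top"):
    c=bot.camera_params(name); v,u=np.mgrid[:480,:640]
    return (np.stack([(u-c["cx"])/c["fx"]*d,(v-c["cy"])/c["fy"]*d,d],-1)-c["t"])@c["R"]
E
python3 - <<'E'
from h import *
d=np.load("pics/top0.npy"); W=world(d); W[d==0]=-1
sc={n:cv2.imread(f"pics/{n}0.png")[:,:,::-1].copy() for n in("top","scene")}
for n,(u0,u1,v0,v1,z0,z1) in dict(carton=(245,340,250,345,.024,.04),oxi=(325,362,178,215,.012,.04),cam=(360,420,125,195,.012,.06),tape=(150,200,260,302,.012,.04),small=(175,210,290,325,.006,.04),pen=(255,335,385,430,.006,.03),syr=(290,322,180,222,.006,.03),red=(175,290,120,240,.02,.3)).items():
    w=W[v0:v1,u0:u1].reshape(-1,3); w=w[(w[:,2]>z0)&(w[:,2]<z1)]
    r=cv2.minAreaRect(w[:,:2].astype(np.float32)); print(n,w.min(0).round(3),w.max(0).round(3),np.round(r[0],4),np.round(r[1],4),round(r[2],1))
for nm in sc:
    for s in((.097,.088),(.088,.097)):
        p,f,g=fit(nm,sc[nm],.033,lambda c,a:box(c,a,*s),np.array([.493,.05]),np.deg2rad(-22)); print(nm,s,p,np.rad2deg(p[2]),f)
g=grid("top",.006,(.5,0),.25,.001,sc["top"])
cv2.imwrite("pics/ortho.png",cv2.resize(g[::1][:, :, ::-1],(600,600)))
E
```

```text
carton [ 0.432 -0.01   0.025] [0.554 0.109 0.038] [0.4925 0.0493] [0.0886 0.0964] 65.1
oxi [ 0.658 -0.101  0.012] [ 0.727 -0.039  0.036] [ 0.699  -0.0612] [0.0691 0.0583] 31.6
cam [ 0.694 -0.229  0.012] [ 0.835 -0.115  0.058] [ 0.7728 -0.1537] [0.1215 0.1167] 54.4
tape [0.507 0.227 0.012] [0.591 0.31  0.038] [0.5498 0.2666] [0.0857 0.0801] 84.3
small [0.467 0.214 0.006] [0.53  0.274 0.029] [0.5043 0.251 ] [0.0624 0.0557] 34.2
pen [ 0.266 -0.014  0.006] [0.327 0.121 0.02 ] [0.3071 0.0573] [0.0458 0.1414] 17.0
syr [ 0.646 -0.031  0.006] [0.729 0.029 0.025] [0.6972 0.0098] [0.0512 0.0949] 43.8
red [0.621 0.021 0.02 ] [0.872 0.263 0.19 ] [0.7459 0.1413] [0.2382 0.2511] 88.8
top (0.097, 0.088) [ 0.49286372  0.04951054 -0.43121282] -24.70667453501591 -822.4251466064454
top (0.088, 0.097) [ 0.49205101  0.05441786 -0.42931996] -24.59822182568817 -514.8278036499023
scene (0.097, 0.088) [ 0.49085329  0.04768809 -0.44050035] -25.238810837256622 -850.562438598633
scene (0.088, 0.097) [ 0.49610041  0.04942037 -0.4220228 ] -24.18012509694771 -435.41127062988295
```

Run:
```python
from h import *
from scipy.spatial.transform import Rotation as R
o=bot.get_obs(); m=R.from_euler("xyz",o["tool_rot"]).as_matrix(); print(m.round(4), "z ang deg",np.rad2deg(np.arctan2(m[1,2],m[0,2])))
```

```text
[[-8.000e-04 -9.490e-01  3.153e-01]
 [-1.500e-03  3.153e-01  9.490e-01]
 [-1.000e+00  3.000e-04 -1.700e-03]] z ang deg 71.61849690114703
```

View pics/ortho.png

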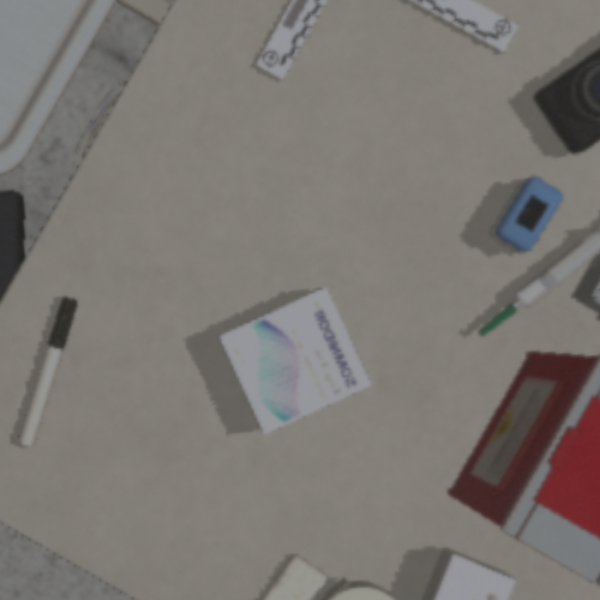

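Emit:
{"fn": "drive_tool", "kwargs": {"deltas": [[[0.06,0.18,-0.34,0,0,0,-13],[0.06,0.18,-0.34,0,0,0,-13],[0.06,0.18,-0.34,0,0,0,-13],[0.06,0.18,-0.34,0,0,0,-13],[0.06,0.18,-0.34,0,0,0,-13],[0.06,0.18,-0.34,0,0,0,-13],[0.06,0.18,-0.34,0,0,0,-13],[0.06,0.18,-0.34,0,0,0,-13]]]}}

```text
time: 0.9
eef_pos: [0.3856, 0.2744, 0.4044]
tool_rot: [-1.83, 1.57, -1.72]
wrist_force: [0.7, 0.6, -0.5]
grip_width: 0.0603
```

Emit:
{"fn": "drive_tool", "kwargs": {"deltas": [[[0.045,0.18,-0.34,0,0,0,-13.46],[0.045,0.18,-0.34,0,0,0,-13.46],[0.045,0.18,-0.34,0,0,0,-13.46],[0.045,0.18,-0.34,0,0,0,-13.46],[0.045,0.18,-0.34,0,0,0,-13.46],[0.045,0.18,-0.34,0,0,0,-13.46],[0.045,0.18,-0.34,0,0,0,-13.46],[0.045,0.18,-0.34,0,0,0,-13.46]]]}}

```text
time: 1.7
eef_pos: [0.5657, -0.066, 0.4042]
tool_rot: [-1.815, 1.57, -2.882]
wrist_force: [-0.4, 0.4, -0.2]
grip_width: 0.0453
```

Emit:
{"fn": "drive_tool", "kwargs": {"deltas": [[[0.045,0.044,-0.083,0,0,0,0],[0.045,0.089,-0.167,0,0,0,0],[0.045,0.089,-0.167,-0.05,0,0,0],[0.045,0.089,-0.167,-0.1,0,0,0],[0.045,0.089,-0.167,-0.15,0,0,0],[0.045,0.089,-0.167,-0.18,0,0,0],[0.045,0.089,-0.167,-0.2,0,0,0],[0.045,0.089,-0.167,-0.2,0,0,0]]]}}

```text
time: 2.5
eef_pos: [0.6512, -0.2291, 0.197]
tool_rot: [-2.584, 1.557, 2.64]
wrist_force: [-1.4, 0.4, -0.5]
grip_width: 0.0451
```

Run:
```python
from h import *
from scipy.spatial.transform import Rotation as R
o=bot.get_obs(); m=R.from_euler("xyz",o["tool_rot"]).as_matrix(); print(o["time"],o["eef_pos"],o["grip_width"],o["wrist_force"],o["qpos"],m[:,0],"z ang deg",np.rad2deg(np.arctan2(m[1,2],m[0,2])))
p,d=bot.capture("scene"); cv2.imwrite("pics/s1.png",cv2.resize(p[200:400,300:600,::-1],(800,533)))
```

```text
2.5 [ 0.65117937 -0.22910658  0.19703073] 0.04508974162985151 [-1.43276237  0.43857393 -0.52960762] [-5.02154396e-01  5.73243978e-01  1.53567903e+00 -5.53847885e-06
  1.04632052e+00  5.57537027e-01] [-0.01196758  0.00656597 -0.99990683] z ang deg -60.71808308870602
```

View pics/s1.png

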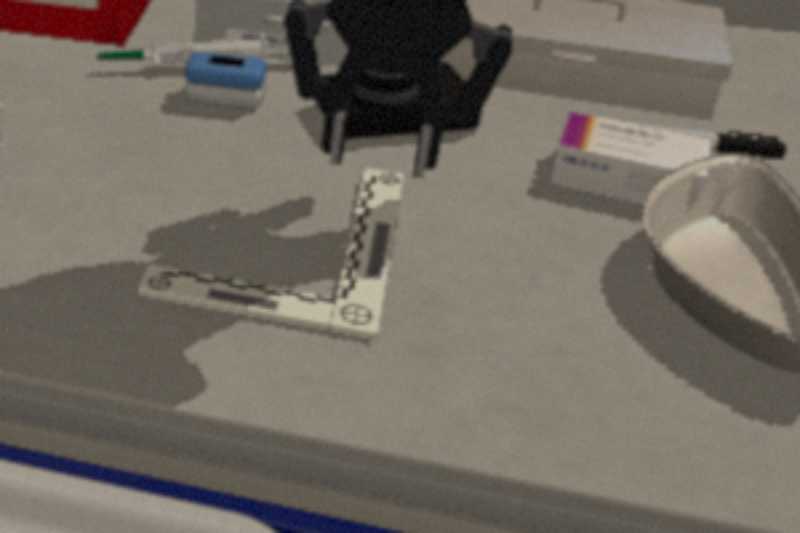

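Emit:
{"fn": "drive_tool", "kwargs": {"deltas": [[[0.045,0,0,-0.01,0,0,0],[0.045,0,0,-0.01,0,0,0],[0.045,0,0,-0.02,0,0,0],[0.045,0,0,-0.022,0,0,0],[0.045,0,0,-0.024,0,0,0],[0.045,0,0,-0.026,0,0,0],[0.045,0,0,-0.026,0,0,0],[0.045,0,0,-0.026,0,0,0]]]}}

```text
time: 3.35
eef_pos: [0.654, -0.2302, 0.1788]
tool_rot: [0.592, 1.571, -0.468]
wrist_force: [-0.1, -0.1, 0.1]
grip_width: 0.0451
```

Emit:
{"fn": "drive_tool", "kwargs": {"deltas": [[[0.04,0,0,-0.002,0,0,0],[0.04,0,0,-0.003,0,0,0],[0.04,0,0,-0.004,0,0,0],[0.04,0,0,-0.005,0,0,0],[0.04,0,0,-0.006,0,0,0],[0.04,0,0,-0.007,0,0,0],[0.04,0,0,-0.007,0,0,0],[0.04,0,0,-0.007,0,0,0]]]}}

```text
time: 4.15
eef_pos: [0.654, -0.2301, 0.172]
tool_rot: [0.375, 1.571, -0.684]
wrist_force: [-1.6, 0.2, 3.1]
grip_width: 0.0399
```

Emit:
{"fn": "drive_tool", "kwargs": {"deltas": [[[0.04,0,0,0.003,0,0,0],[0.034,0,0,0.003,0,0,0],[0.03,0,0,0.003,0,0,0],[0.02,0,0,0.003,0,0,0],[0.01,0,0,0.003,0,0,0],[0.01,0,0,0.003,0,0,0],[0.01,0,0,0.003,0,0,0],[0.01,0,0,0.003,0,0,0]]]}}

```text
time: 4.95
eef_pos: [0.6541, -0.2302, 0.175]
tool_rot: [0.589, 1.57, -0.47]
wrist_force: [0.5, 0.0, 3.3]
grip_width: 0.0234
```

Emit:
{"fn": "drive_tool", "kwargs": {"deltas": [[[0.01,0,0,0,0,0,0],[0.01,0,0,0,0,0,0],[0.01,0,0,0.005,0,0,0],[0.01,0,0,0.01,0,0,0],[0.01,0,0,0.02,0,0,0],[0.01,0,0,0.03,0,0,0],[0.01,0,0,0.03,0,0,0],[0.01,0,0,0.03,0,0,0]]]}}

```text
time: 5.75
eef_pos: [0.6541, -0.2302, 0.2055]
tool_rot: [0.556, 1.57, -0.503]
wrist_force: [-0.3, 0.2, -1.2]
grip_width: 0.0238
```

Run:
```python
from h import *
p,d=bot.capture("scene"); cv2.imwrite("pics/s2.png",cv2.resize(p[200:400,300:600,::-1],(800,533)))
```

```text
(no output)
```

View pics/s2.png

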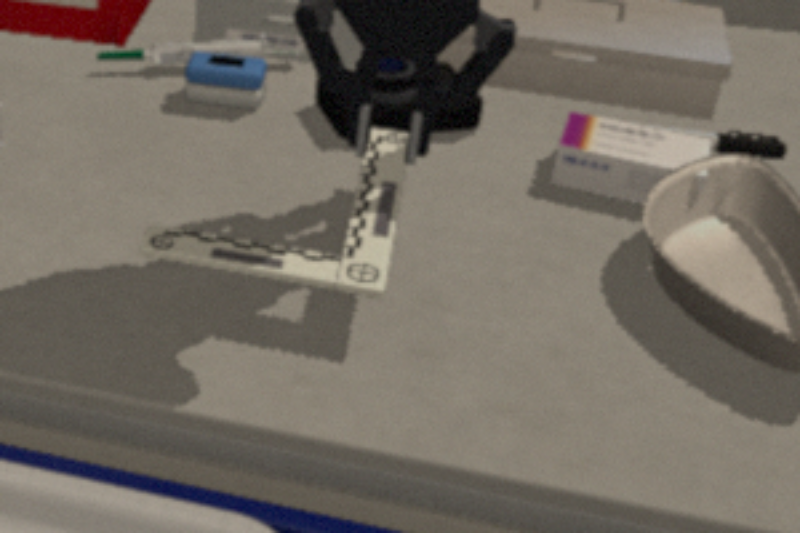

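Emit:
{"fn": "drive_tool", "kwargs": {"deltas": [[[0.01,-0.02,0.02,0.02,0,0,-1],[0.01,-0.04,0.05,0.02,0,0,-2.5],[0.01,-0.065,0.08,0.02,0,0,-4],[0.01,-0.09,0.11,0.02,0,0,-5.5],[0.01,-0.115,0.14,0.02,0,0,-7],[0.01,-0.135,0.165,0.02,0,0,-8.5],[0.01,-0.145,0.178,0.02,0,0,-10],[0.01,-0.149,0.183,0.02,0,0,-10.86]]]}}

```text
time: 6.6
eef_pos: [0.5034, -0.0456, 0.2239]
tool_rot: [-1.444, 1.569, 2.83]
wrist_force: [0.7, -0.1, -1.0]
grip_width: 0.0236
```

Emit:
{"fn": "drive_tool", "kwargs": {"deltas": [[[0.01,0,0,0,0,0,0],[0.01,0,0,-0.01,0,0,0],[0.01,0,0,-0.02,0,0,0],[0.01,0,0,-0.03,0,0,0],[0.01,0,0,-0.04,0,0,0],[0.01,0,0,-0.045,0,0,0],[0.01,0,0,-0.046,0,0,0],[0.01,0,0,-0.046,0,0,0]]]}}

```text
time: 7.4
eef_pos: [0.505, -0.0472, 0.1785]
tool_rot: [-1.484, 1.571, 2.792]
wrist_force: [0.3, -0.9, -0.6]
grip_width: 0.0232
```

```bash
cat > look.py <<'E'
from h import *
from scipy.spatial.transform import Rotation as R
import sys
tag=sys.argv[1]; c0=np.array([float(sys.argv[2]),float(sys.argv[3])]); zt=float(sys.argv[4])
o=bot.get_obs(); m=R.from_euler("xyz",o["tool_rot"]).as_matrix(); print(o["time"],o["eef_pos"],o["grip_width"],o["wrist_force"].round(2),m[:,0].round(4),"z ang deg",np.rad2deg(np.arctan2(m[1,2],m[0,2])))
for n in("top","scene"):
    p,d=bot.capture(n); cv2.imwrite(f"pics/{tag}_{n}.png",p[:,:,::-1])
    s=fit(n,p,zt,L,c0,-.435)[0]; b=fit(n,p,.033,box,np.array([.492,.049]),-.435)[0]
    r=s[2]; M=np.array([[np.cos(r),np.sin(r)],[-np.sin(r),np.cos(r)]])
    print(n,"scale",s.round(4),"box",b.round(4),"rel",(M@(b[:2]-s[:2])).round(4),"dang",round(b[2]-r,4))
    c=bot.camera_params(n); q=c["R"]@[.5,.03,0]+c["t"]; u=int(c["fx"]*q[0]/q[2]+c["cx"]); v=int(c["fy"]*q[1]/q[2]+c["cy"])
    im=p[v-90:v+90,u-120:u+120,::-1]; cv2.imwrite(f"pics/{tag}_{n}c.png",cv2.resize(im,(400,300),interpolation=cv2.INTER_CUBIC))
cv2.imwrite(f"pics/{tag}.png",np.hstack([cv2.imread(f"pics/{tag}_{n}c.png") for n in("top","scene")]))
E
python3 look.py a .396 .017 .009
```

```text
7.4 [ 0.50502425 -0.047207    0.17849446] 0.023190934099395533 [ 0.28 -0.94 -0.57] [-3.e-04  1.e-04 -1.e+00] z ang deg -114.97971810750018
top scale [ 0.398   0.0165 -0.442 ] box [ 0.4953  0.0525 -0.3649] rel [0.0725 0.0741] dang 0.0772
scene scale [ 0.3941  0.007  -0.4306] box [ 0.4917  0.0483 -0.4244] rel [0.0714 0.0782] dang 0.0061
```

View pics/a.png

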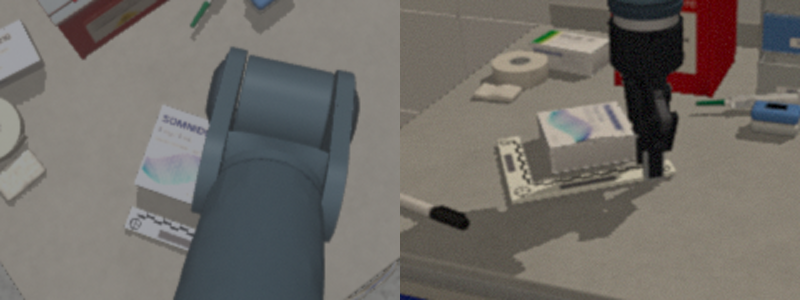

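Emit:
{"fn": "drive_tool", "kwargs": {"deltas": [[[0.01,0,0,-0.0025,0,0,0],[0.01,0.005,0.002,-0.0025,0,0,0],[0.01,0.01,0.004,-0.0025,0,0,0],[0.01,0.015,0.0055,-0.0025,0,0,0],[0.01,0.02,0.0073,-0.0025,0,0,0],[0.01,0.025,0.0092,-0.0025,0,0,0],[0.01,0.0292,0.0107,-0.0025,0,0,0],[0.01,0.0292,0.0107,-0.0025,0,0,0]]]}}

```text
time: 8.3
eef_pos: [0.5348, -0.0363, 0.1763]
tool_rot: [1.85, 1.57, -0.156]
wrist_force: [0.5, -1.1, -0.4]
grip_width: 0.0232
```

```bash
python3 look.py b .4265 .0265 .007
python3 - <<'E'
import cv2
im=cv2.imread("pics/b_scene.png"); cv2.imwrite("pics/b2.png",cv2.resize(im[205:315,220:390],None,fx=4.7,fy=4.7,interpolation=cv2.INTER_CUBIC))
E
```

```text
8.3 [ 0.53476639 -0.03630193  0.17632441] 0.023199653390495834 [ 0.54 -1.15 -0.39] [ 7.e-04 -1.e-04 -1.e+00] z ang deg -114.96210874576457
top scale [ 0.4187  0.0313 -0.4547] box [ 0.4934  0.0494 -0.4332] rel [0.0592 0.0491] dang 0.0215
scene scale [ 0.4225  0.0181 -0.4346] box [ 0.4908  0.048  -0.4432] rel [0.0493 0.0558] dang -0.0086
```

View pics/b2.png

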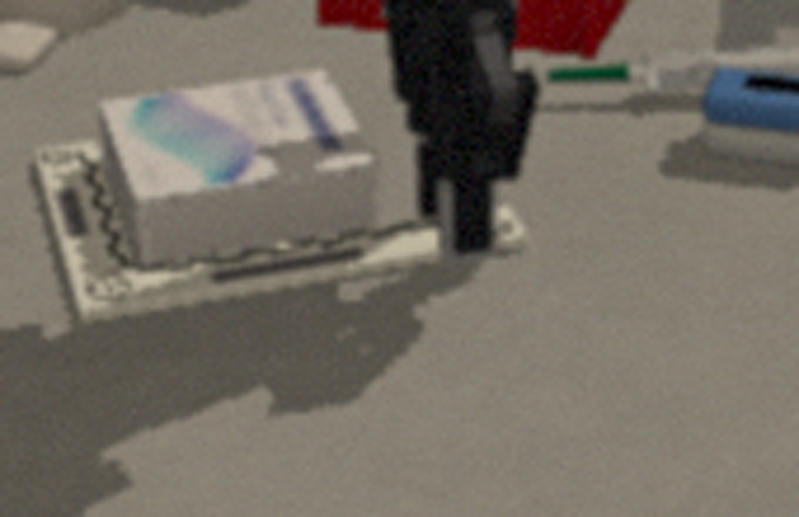

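Emit:
{"fn": "drive_tool", "kwargs": {"deltas": [[[0.01,0.001,0.0004,0,0,0,0],[0.01,0.002,0.0007,0,0,0,0],[0.01,0.0033,0.0012,0,0,0,0],[0.01,0.0046,0.0017,0,0,0,0],[0.01,0.006,0.0022,0,0,0,0],[0.01,0.007,0.0025,0,0,0,0],[0.01,0.008,0.0029,0,0,0,0],[0.01,0.008,0.0029,0,0,0,0]]]}}

```text
time: 9.2
eef_pos: [0.5422, -0.0335, 0.1761]
tool_rot: [-2.329, 1.571, 1.947]
wrist_force: [-2.6, -0.4, -0.3]
grip_width: 0.0236
```

```bash
python3 look.py c .4345 .0305 .007
python3 - <<'E'
import cv2
im=cv2.imread("pics/c_scene.png"); cv2.imwrite("pics/c2.png",cv2.resize(im[205:315,220:390],None,fx=4.7,fy=4.7,interpolation=cv2.INTER_CUBIC))
E
```

```text
9.2 [ 0.54223483 -0.03347437  0.17613417] 0.023580483171594245 [-2.64 -0.44 -0.34] [-0.e+00  1.e-04 -1.e+00] z ang deg -114.97740609263968
top scale [ 0.4265  0.0331 -0.4395] box [ 0.4983  0.0493 -0.4384] rel [0.0582 0.0452] dang 0.0011
scene scale [ 0.4302  0.0204 -0.4305] box [ 0.4957  0.0483 -0.4423] rel [0.0479 0.0527] dang -0.0118
```

View pics/c2.png

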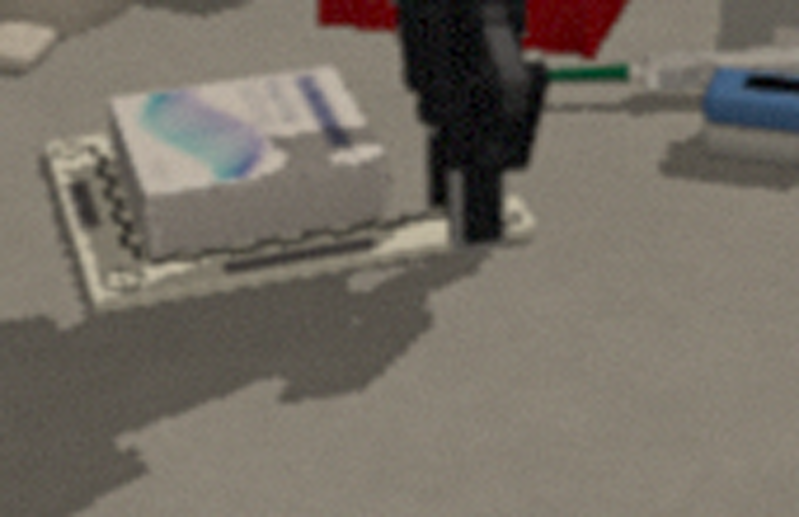

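Emit:
{"fn": "drive_tool", "kwargs": {"deltas": [[[0.01,-0.0005,0.0002,0,0,0,0],[0.01,-0.0005,0.0002,0,0,0,0],[0.01,-0.0003,0.0007,0,0,0,0],[0.01,0,0.0014,0,0,0,0],[0.01,0.0004,0.002,0,0,0,0],[0.01,0.0006,0.0025,0,0,0,0],[0.01,0.0008,0.0029,0,0,0,0],[0.01,0.0008,0.0029,0,0,0,0]]]}}

```text
time: 10.1
eef_pos: [0.5431, -0.0307, 0.1763]
tool_rot: [1.586, 1.57, -0.42]
wrist_force: [0.2, -2.2, 0.6]
grip_width: 0.0235
```

```bash
python3 look.py d .435 .0325 .007
```

```text
10.1 [ 0.54309238 -0.03065736  0.17630449] 0.023511518457213994 [ 0.23 -2.19  0.61] [ 5.e-04 -2.e-04 -1.e+00] z ang deg -114.9743366409659
top scale [ 0.4274  0.0363 -0.4418] box [ 0.4992  0.0515 -0.4374] rel [0.0584 0.0444] dang 0.0044
scene scale [ 0.4311  0.0231 -0.4299] box [ 0.4968  0.0502 -0.4332] rel [0.0484 0.052 ] dang -0.0034
```

Emit:
{"fn": "drive_tool", "kwargs": {"deltas": [[[0.01,0,0,-0.0008,0,0,0],[0.01,0,0,-0.0014,0,0,0],[0.01,0,0,-0.0014,0,0,0],[0.03,0,0,-0.0014,0,0,0],[0.036,0,0,-0.0014,0,0,0],[0.042,0,0,-0.0014,0,0,0],[0.045,0,0,-0.0014,0,0,0],[0.045,0,0,-0.0014,0,0,0]]]}}

```text
time: 11.0
eef_pos: [0.543, -0.0306, 0.1748]
tool_rot: [-3.061, 1.571, 1.215]
wrist_force: [0.0, 0.1, -0.5]
grip_width: 0.0447
```

Emit:
{"fn": "drive_tool", "kwargs": {"deltas": [[[0.045,0,0,0.01,0,0,0],[0.045,0,0,0.03,0,0,0],[0.045,0,0,0.07,0,0,0],[0.045,0,0,0.12,0,0,0],[0.045,0,0,0.16,0,0,0],[0.045,0,0,0.2,0,0,0],[0.045,0,-0.04,0.2,0,0,0],[0.045,0,-0.08,0.2,0,0,0]]]}}

```text
time: 11.8
eef_pos: [0.5432, -0.1108, 0.378]
tool_rot: [1.617, 1.566, -0.387]
wrist_force: [1.1, -0.3, -0.4]
grip_width: 0.0449
```

Emit:
{"fn": "drive_tool", "kwargs": {"deltas": [[[0.045,0,-0.05,0,0,0,0],[0.045,0,-0.1,0,0,0,0],[0.045,0,-0.15,0,0,0,0],[0.045,0,-0.2,0,0,0,0],[0.045,0,-0.25,0,0,0,0],[0.045,0,-0.28,0,0,0,0],[0.045,0,-0.28,0,0,0,0],[0.045,0,-0.28,0,0,0,0]]]}}

```text
time: 12.6
eef_pos: [0.5427, -0.3909, 0.3751]
tool_rot: [-2.896, 1.57, 1.38]
wrist_force: [-0.6, 0.3, -0.9]
grip_width: 0.0449
```

```bash
python3 look.py e .4365 .034 .006
python3 - <<'E'
import cv2,numpy as np
a=cv2.imread("pics/e_scene.png")[205:315,220:390];b=cv2.imread("pics/e_top.png")[240:350,240:410]
cv2.imwrite("pics/e2.png",cv2.resize(np.hstack([a[:,:],b]),None,fx=2.35*1,fy=2.35,interpolation=cv2.INTER_CUBIC))
E
```

```text
12.6 [ 0.54271166 -0.39085228  0.37505757] 0.04491507733282594 [-0.59  0.31 -0.93] [ 1.e-04  5.e-04 -1.e+00] z ang deg -115.03610659877315
top scale [ 0.4239  0.0289 -0.438 ] box [ 0.4991  0.0517 -0.4348] rel [0.0584 0.0526] dang 0.0031
scene scale [ 0.4312  0.0264 -0.451 ] box [ 0.4965  0.0498 -0.4426] rel [0.0485 0.0495] dang 0.0084
```

View pics/e2.png

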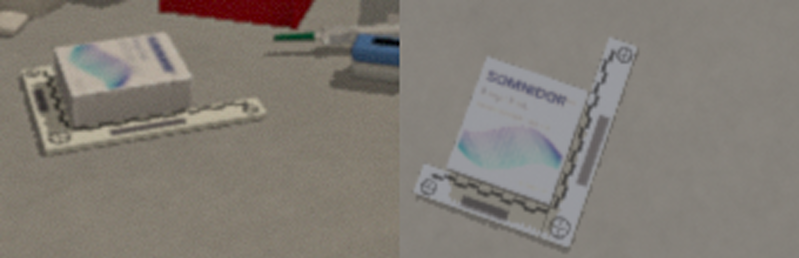

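```bash
cat > fin.py <<'E'
from h import *
import h,sys
from scipy.optimize import minimize
def fo(name,p,z,poly,idx,c0,a0,half=.2,res=.0005):
    g=cv2.GaussianBlur(grid(name,z,c0,half,res,cv2.cvtColor(p,cv2.COLOR_RGB2GRAY)).astype(np.float32),(0,0),1.2)
    def cost(q):
        V=poly(q[:2],q[2]); s=0
        for k in idx:
            A,B=V[k],V[(k+1)%len(V)]; l=np.linalg.norm(B-A); t=(B-A)/l; n=np.array([t[1],-t[0]]); Q=A+(B-A)*np.linspace(.05,.95,120)[:,None]
            f=lambda x:cv2.remap(g,((x[:,0]-c0[0]+half)/res).astype(np.float32)[:,None],((x[:,1]-c0[1]+half)/res).astype(np.float32)[:,None],cv2.INTER_LINEAR)
            s+=np.mean(np.clip(f(Q-.0015*n)-f(Q+.0015*n),-30,40))*l
        return -s
    G=[(cost([c0[0]+x,c0[1]+y,a0+a]),c0[0]+x,c0[1]+y,a0+a) for x in np.arange(-.01,.0101,.002) for y in np.arange(-.01,.0101,.002) for a in np.arange(-.04,.041,.01)]
    b=np.array(min(G)[1:]); r=minimize(cost,b,method="Nelder-Mead",options=dict(initial_simplex=b+np.array([[0,0,0],[.002,0,0],[0,.002,0],[0,0,.01]])))
    return r.x,r.fun
if __name__=="__main__":
    tag,cx,cy=sys.argv[1],float(sys.argv[2]),float(sys.argv[3])
    for n in("top","scene"):
        p=cv2.imread(f"pics/{tag}_{n}.png")[:,:,::-1].copy()
        for zs in (.006,):
            s,f=fo(n,p,zs,L,[0,1,4,5],np.array([cx,cy]),-.435)
            s2,_=fo(n,p,zs,L,[0,5],s[:2],s[2])
            b,fb=fo(n,p,.033,box,[0,1,2,3],np.array([.498,.051]),-.435)
            for q in(s,s2):
                r=q[2]; M=np.array([[np.cos(r),np.sin(r)],[-np.sin(r),np.cos(r)]]); print(n,q.round(4),round(f,2),b.round(4),round(fb,2),"rel",(M@(b[:2]-q[:2])).round(4),"dang",round(b[2]-r,4))
            g=grid(n,.006,(.49,.03),.12,.0004,p)[:,:,::-1].copy()
            def dr(V,col): cv2.polylines(g,[np.int32((V-[.37,-.09])/.0004)],True,col,1)
            dr(L(s[:2],s[2]),(0,0,255)); cv2.imwrite(f"pics/{tag}_{n}o.png",g)
    a=np.hstack([cv2.imread(f"pics/{tag}_{n}o.png") for n in("top","scene")]); cv2.imwrite(f"pics/{tag}_o.png",cv2.resize(a,(800,400)))
E
python3 fin.py e .4345 .0325
```

```text
top [ 0.4359  0.0329 -0.4347] -8.43 [ 0.4991  0.0517 -0.4362] -8.22 rel [0.0494 0.0437] dang -0.0016
top [ 0.436   0.0329 -0.4352] -8.43 [ 0.4991  0.0517 -0.4362] -8.22 rel [0.0493 0.0436] dang -0.001
scene [ 0.4334  0.0295 -0.4357] -10.1 [ 0.4965  0.0498 -0.4468] -9.32 rel [0.0487 0.0451] dang -0.0111
scene [ 0.4335  0.0289 -0.4313] -10.1 [ 0.4965  0.0498 -0.4468] -9.32 rel [0.0484 0.0453] dang -0.0155
```

View pics/e_o.png

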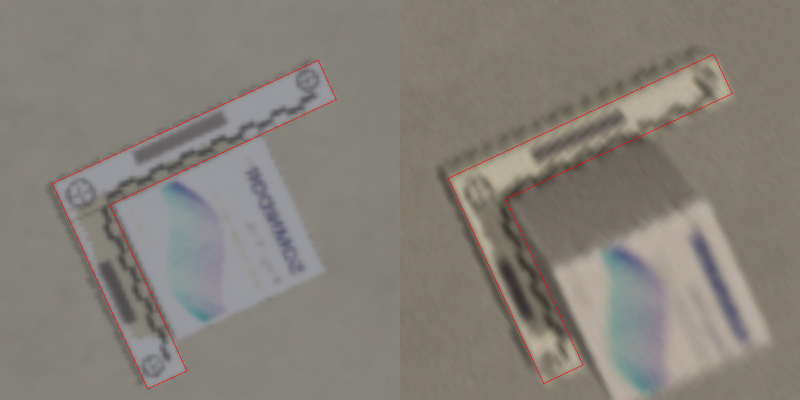

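```bash
python3 -c "
from workcell import bot
print(bot.get_obs()['time']); print(bot.close_job())"
```

```text
12.7
the job is handed in; nothing more can be done
None
```

The photo scale is lying graduated side up, with its inner corner on the medicine box's near corner and a leg along each side. It is released, and the job was handed in at 12.7 s with the arm clear. I gripped the scale by the free end of its long leg and pressed it gently against both sides of the box before letting go.

**Last checks, after release (box centre relative to the L's inner corner):**

| Check | Top camera | Scene camera | Exactly flush | Accepted window |
|---|---|---|---|---|
| x (mm) | 49.4 | 48.7 | 48.5 | 45.9–51.4 |
| y (mm) | 43.7 | 45.1 | 44.0 | 41.5–47.0 |
| Angle error (rad) | 0.002 | 0.011 (0.016 in a second fit) | 0 | below 0.035 |

- **Box shift:** the box moved about 6–7 mm in total against the 20 mm limit, slightly more than the "few millimetres" asked.
- **A check that disagreed:** my first fit method also used the L's inner edges. The black graduations there misled it by up to 10 mm. The figures above come from refitting on the outer edges only, and the overlay confirmed that fit.
- **Not measured:** I did not check separately that the scale lies flat or that the other objects stayed put. The scale looked flat in both pictures, and nothing else was in the arm's path.

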